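Hook a dropped rubber mount out from behind the parts cabinet

ROBOT

A 7-joint arm with a two-finger parallel gripper is mounted at the origin on the work surface. World frame = base frame: x ahead of the robot, y to its left, z up, the work surface at z = 0. Lengths are in m, angles in degrees, forces in N, time in s.
With the tool pointing down it reaches from about 0.425 to 0.95 m from the base axis. Payload 4.7 kg.
Tool frame: the origin (TCP) lies at the very end of the fingers, on their centre line; the grasp point (between the pads) lies 19 mm behind it; z points along the fingers, y is the line along which they close (so a half turn about z gives the same grasp; the last joint's range is limited). The gripper opens to 87 mm and grips with 3 to 60 N. Pads are 19 mm wide; open, the fingers measure 117 mm over their backs; the gripper's body (75 mm by 190 mm) begins 51 mm behind the grasp point.
Start: joints at [-69.208, 26.849, -2.785, 87.806, 1.381, 65.374, -4.715], TCP at [0.258, 0.624, 0.196] pointing down, gripper open.
Joint ranges: [-148.3, 148.3], [-19.14, 114.17], [-79.39, 73.82], [5.75, 140.21], [-59.74, 239.74], [12.07, 113.84], [-152.46, 152.46]. Speed limits (degrees/s): [147.25, 147.25, 180, 180, 180, 180, 180].

INTERFACE

Orientations are given as [roll, pitch, yaw] about the fixed x, y, z axes, in that order (R = Rz(yaw) Ry(pitch) Rx(roll)).
In Python, from bench import manip gives the robot as it stands.
- The arm moves only by the tool arm_command, never from a script. Its argument "deltas" is a list of rows, each a list of 5 numbers: the finger opening in m, from 0 to 0.087, then the shift along the tool's x, y, z in m, then the turn about the tool's z in rad. A call has 1 to 20 rows; each row is the pose to reach, as a shift and turn from the pose commanded when the call began, along the tool's axes at that moment; what a row does not reach only later rows make up. A row lasts 1/10 s, in which the tool goes at most 50 mm and 8.59 degrees, less where a joint would pass 70% of its speed; a pose out of reach is approached as far as the arm can. A call with a gripper value outside its range is refused whole. The fingers move at their own pace and stop on an object; "grip_force" is the grip in N (left out, the last holds). Time passes only in rows, so rows that repeat a pose let the fingers close. It gives the time, the measured TCP pose, the force, the opening and the grip force at its end, in the units of the state.
- manip.state(): the state, without advancing time (a new reading comes with each control period).
- manip.snapshot(name): name is "scene" or "top" or "wrist"; returns (picture, depth): 384x512x3 uint8, red, green, blue; 384x512 float32, m along the optical axis (not along the pixel's ray), 0 where there is no reading.
- manip.camera_params(name): a dict with "camera_matrix" (3x3 intrinsics, pixels), "rvec" (rotation vector, rad) and "tvec" (3), from world to camera coordinates, as OpenCV has them. Camera axes: x right, y down, z forward; pixel columns grow to the right and rows downward; lengths in m; the calibration is good to about 2 mm. A picture is of the moment at which its call begins: read the wrist's pose just before it. camera_params takes no time and is no camera call; for the wrist camera it gives the pose at the moment of the call.
- manip.job_done(): hands the job in; it is judged then, once.
Trained networks look in the newest picture that a camera, given by its name, has taken for a name from the list of things; names that differ only in an ending like _2 or _b are one class to them, and where a whole thing is asked for, a point or a joint stands for the part that bears it (a point fixed in the world has none). Each returns a list of dicts, best first, with "score" (0 to 1); they miss things now and then, are a little off and sometimes report something else, mostly with a low value. They report only what shows in the picture. A call takes as long as a camera call. They do not tell look-alikes from the thing itself.
- manip.look_for(camera, thing): "bbox" ([left, top, width, height] in pixels, round what is visible of it).
- manip.regions_of(camera, thing): "region" (384x512 bool, what is visible of it) and "bbox" ([left, top, width, height] in pixels, round what is visible of it).
The state is a dict: "clock": time; "joint_pos": joint angles; "joint_velocities": joint speeds; "tau": joint torques, N m; "position": TCP position; "orientation": TCP orientation; "wrist_force": force on the tool from outside, world axes, zero at the start; "moment": the same for the moment, N m; "gripper_width": opening from 0.0 (shut) to 1.0 (fully open); "grasp_force": force on a finger pad.
Only numpy, scipy, OpenCV 4.12 (cv2) and the standard library are available. Lean on these libraries where they do the work, as an engineer would, in place of code of your own. Each camera call takes 0.05 s, during which the arm holds its last target. There are 200 camera calls.

TASK

One of the rubber mounts has dropped into the gap behind the parts cabinet, between it and the picking bins. Take the bent rod from the top of the cabinet, hook the mount out of the end of the gap onto the open bench with it and lay the rod back on top of the cabinet. Then set the mount down gently, stud up, in the empty place of its row on the tray, in line with the others, and leave everything else where it is.

Things in the scene. Friction and masses are not known exactly. Their poses are not given: they have to be found in the camera images.
- cabinet: small-parts drawer cabinet, blue steel with clear drawers, fixed, 150 (x) x 306 (y) x 110 (z, flat top) mm. Origin: centre of its underside; its drawers face its -x, its plain flat back is its face at x = +75 mm. The gap runs along y behind that back, and is open above and at both ends (y = -153 and y = +153 mm); the dropped mount is in the half near the -y end (the end on the robot's right, 70 to 120 mm inside it), which is the end with free bench in front of it
- bins: row of three grey plastic picking bins, fixed, 165 (x) x 306 (y) x 75 (z) mm in all, standing parallel to the cabinet, ends level with it. Origin: centre of its underside; its flat back is its face at x = -82.5 mm and forms the far wall of the gap. The gap is 50 to 57 mm wide
- mount: the dropped mount: bonded rubber buffer, black rubber between two steel discs, 40 mm diameter and 28 mm high, with a 9 mm diameter steel stud 18 mm long up from the centre of its top (46 mm overall), about 85 g. It stands stud up on the bench in the gap and slides when pulled. Origin: centre of its underside, z up along the stud
- rod: hook rod, 210 g: aluminium bar handle 120 (x) x 22 (y) x 22 (z) mm, origin at the centre of its underside. A 6 mm steel rod runs from it along +x, 11 mm above the origin, to x = 235 mm, there bent square 80 mm down (-z) to a cross-piece foot. It lies stably on the cabinet top, x about along the cabinet's +y, bent end hanging past its +y end; balance point at x = 50 mm
- rod_tip (a point): foot of the bent leg: x = 235, y = 0, z = -69 mm in the rod's frame, underside of the middle of a cross-piece of the same 6 mm rod, 34 mm wide in the rod's y and bowed, its ends 6 mm nearer the handle than its middle, like a small rake: it cups a round part that is pulled towards the handle
- rod_grip (a point): middle of the rod's handle, 11 mm above the rod's origin; good place to grip, across the 22 mm width
- tray: grey steel stock tray, fixed, 100 (x) x 300 (y) mm, floor 3 mm thick, rim 12 mm high and 3 mm thick all round. Origin: centre of its underside. It holds a row of four places along its y axis (x = 0), 68 mm apart: y = -102, -34, +34 and +102 mm; the place at y = +34 mm is empty
- tray_free (a point): centre of the empty place in the row, on the tray's floor (3 mm above the bench)
- row_a: mount like the dropped one, standing in the row at y = -102 mm; origin: centre of its underside
- row_b: the same, standing in the row at y = -34 mm
- row_c: the same, standing in the row at y = +102 mm
- big_mount: bystander: large rubber mount, 75 mm diameter, 45 mm high with a 25 mm stud, on the bench to the right beyond the gap's end; origin: centre of its underside
- tea_glass: bystander: small tea glass, 54 mm diameter, 75 mm high, on the bench to the right; origin: centre of its underside
- jar: bystander: white plastic jar, 66 mm diameter, 85 mm high, to the left; origin: centre of its underside
There are look-alikes about, which are no part of the job. Leave any green or red look-alike of the mount alone.

How it is judged:
By the outcome, as a careful person would: the job done as asked, in the order asked, and still so for the second after the job is handed in, with the robot touching nothing.
It also fails if it takes over 64 s, if anything falls off the work surface, if the arm or the gripper's body presses on something with over 40 N, if the wrist force passes 120 N, or if a joint passes its speed limit or range.

## Working session

There is one attempt and no reset: what is moved stays moved. The work goes in short steps, Python scripts to look and compute and a tool call to move; the robot and the scene stay as the last step left them, time stands still between calls to the robot, and variables do not carry over. Pictures are saved under pics/ and viewed, at most 13 in all, crops included, and the job is handed in when it is done.

Besides the shell and the picture viewer there is one more tool, called after ">>>" by a JSON object that holds its "op" and its "data". arm_command: Moves the arm, as the interface text tells. Its arguments: {"type":"object","properties":{"deltas":{"type":"array"},"grip_force":{"type":"number"}},"required":["deltas"]}

```bash
mkdir -p pics; cat > h.py <<'E'
import numpy as np, cv2
from bench import manip
def cam(n):
    c=manip.camera_params(n); R=cv2.Rodrigues(np.array(c["rvec"],float))[0]
    return np.array(c["camera_matrix"],float),R,np.array(c["tvec"],float).ravel()
def snap(n,f=None):
    C=cam(n); p,d=manip.snapshot(n)
    if f: cv2.imwrite("pics/"+f,cv2.cvtColor(p,cv2.COLOR_RGB2BGR))
    return p,d,C
def cloud(d,C):
    K,R,t=C; v,u=np.mgrid[:d.shape[0],:d.shape[1]]
    P=np.stack([(u-K[0,2])/K[0,0]*d,(v-K[1,2])/K[1,1]*d,d],-1)
    W=(P-t)@R; W[d<=0]=np.nan; return W
def proj(X,C):
    K,R,t=C; p=(np.atleast_2d(X)@R.T+t)@K.T; return p[:,:2]/p[:,2:]
def rpy(o):
    r,p,y=np.radians(o); c,s=np.cos,np.sin
    return np.array([[c(y),-s(y),0],[s(y),c(y),0],[0,0,1]])@np.array([[c(p),0,s(p)],[0,1,0],[-s(p),0,c(p)]])@np.array([[1,0,0],[0,c(r),-s(r)],[0,s(r),c(r)]])
def st():
    s=manip.state(); print({k:np.round(s[k],3) for k in("clock","position","orientation","wrist_force","gripper_width","grasp_force")}); return s
def delta(target,s=None):
    s=s or manip.state(); return np.round(rpy(s["orientation"]).T@(np.array(target)-s["position"]),4)
E
python3 - <<'E'
from h import *
s=st()
for n in("scene","top"):
    p,d,C=snap(n,n+"0.png"); W=cloud(d,C); np.savez(n+"0.npz",p=p,d=d,W=W)
    print(n,np.round(-C[1].T@C[2],3))
    for th in("mount","rod","tray","cabinet","bins","big_mount","tea_glass","jar"):
        for r in manip.regions_of(n,th)[:6]:
            m=r["region"]; w=W[m]; w=w[~np.isnan(w[:,0])]
            print(th,round(r["score"],2),r["bbox"],np.round(np.median(w,0),3) if len(w) else None, np.round(np.percentile(w,[2,98],axis=0),3).tolist() if len(w) else None)
E
```

```text
{'clock': np.float64(0.0), 'position': array([0.257, 0.623, 0.195]), 'orientation': array([-1.79887e+02,  5.00000e-03,  1.57557e+02]), 'wrist_force': array([-0.135, -0.096,  0.19 ]), 'gripper_width': np.float64(1.002), 'grasp_force': np.float64(0.0)}
scene [ 0.988 -0.652  0.714]
mount 0.81 [296.5, 238.0, 12.9, 15.7] [0.718 0.001 0.025] [[0.693, -0.011, -0.002], [0.734, 0.028, 0.042]]
mount 0.76 [229.1, 221.7, 13.9, 14.8] [ 0.54  -0.038  0.024] [[0.517, -0.051, -0.002], [0.555, -0.014, 0.043]]
rod 0.75 [252.9, 131.6, 40.7, 48.1] [0.513 0.147 0.128] [[0.484, 0.095, 0.108], [0.524, 0.37, 0.132]]
tray 0.81 [81.1, 232.6, 125.3, 100.0] [ 0.443 -0.281  0.002] [[0.374, -0.421, -0.001], [0.503, -0.13, 0.011]]
cabinet 0.57 [228.5, 136.0, 90.8, 85.3] [0.554 0.131 0.105] [[0.454, 0.055, 0.005], [0.602, 0.351, 0.11]]
bins 0.75 [290.3, 155.7, 87.8, 92.1] [0.735 0.163 0.047] [[0.648, 0.062, 0.0], [0.815, 0.367, 0.073]]
big_mount 0.84 [264.9, 266.1, 31.6, 37.3] [ 0.738 -0.154  0.043] [[0.701, -0.176, 0.001], [0.768, -0.109, 0.056]]
jar 0.84 [289.4, 121.2, 22.1, 20.2] [0.467 0.5   0.063] [[0.432, 0.4
[... 1071 characters left out ...]
045] [[0.642, 0.072, -0.001], [0.809, 0.367, 0.075]]
bins 0.69 [316.7, 216.6, 103.6, 44.8] [ 0.436 -0.267  0.003] [[0.373, -0.419, -0.003], [0.496, -0.128, 0.014]]
bins 0.32 [131.5, 211.1, 112.0, 16.0] [0.5   0.174 0.13 ] [[0.477, 0.101, 0.048], [0.516, 0.39, 0.136]]
big_mount 0.97 [310.3, 124.6, 25.8, 27.2] [ 0.725 -0.137  0.044] [[0.693, -0.173, 0.002], [0.761, -0.104, 0.057]]
tea_glass 0.74 [403.7, 158.5, 24.8, 19.9] [ 0.649 -0.419  0.042] [[0.625, -0.433, 0.0], [0.67, -0.384, 0.077]]
tea_glass 0.5 [135.9, 210.8, 103.2, 16.0] [0.5   0.184 0.13 ] [[0.477, 0.101, 0.05], [0.516, 0.39, 0.136]]
jar 0.83 [78.7, 222.6, 32.4, 25.1] [0.455 0.505 0.082] [[0.427, 0.487, 0.01], [0.482, 0.542, 0.089]]
```

```bash
python3 -c "
import cv2,numpy as np
a=cv2.imread('pics/scene0.png');b=cv2.imread('pics/top0.png')
cv2.imwrite('pics/both.png',cv2.resize(np.vstack([a,b]),None,fx=0.78,fy=0.78))"
```

```text
(no output)
```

View pics/top0.png

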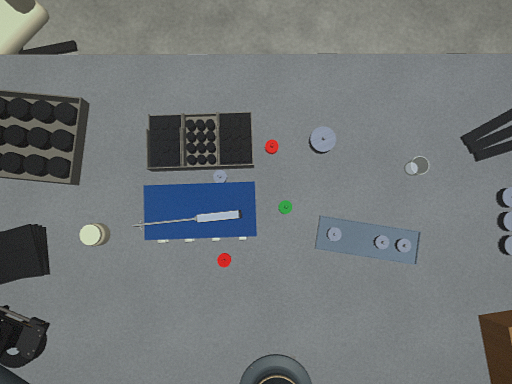

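View pics/scene0.png

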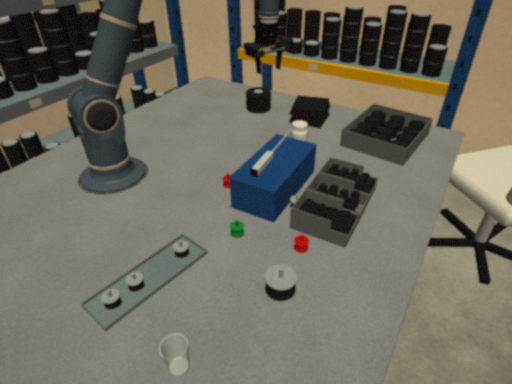

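The top view shows the grey mount in the gap at (220,176). There are red look-alikes at (272,146) and (224,260), and a green one at (285,207). The one in the gap fits because it is grey steel and black, and lies between cabinet and bins. The rod handle is at (219,215) with its hook end at (135,225). The empty tray place is at about (358,238). I'll measure these and confirm with a crop.

```bash
cat > fit.py <<'E'
from h import *
for n in("top","scene"):
    z=np.load(n+"0.npz"); W=z["W"]; x,y,Z=W[...,0],W[...,1],W[...,2]
    def rect(m,name):
        P=W[m][:,:2].astype(np.float32); r=cv2.minAreaRect(P*1000); print(n,name,np.round(r,1).tolist() if 0 else r,len(P),"z",round(float(np.median(Z[m])),4))
    reg=(y>0.03)&(y<0.42)
    rect(reg&(x>.42)&(x<.615)&(Z>.104)&(Z<.115),"cabtop")
    rect(reg&(x>.62)&(x<.83)&(Z>.066)&(Z<.08),"binsrim")
    m=reg&(x>.42)&(x<.6)&(Z>.124)&(Z<.145); rect(m,"handle+rod")
    P=W[m][:,:2]; 
    for lo,hi in((.08,.23),(.23,.42)):
        q=P[(P[:,1]>lo)&(P[:,1]<hi)]
        if len(q)>5: print("  line",np.polyfit(q[:,1],q[:,0],1),q[:,1].min(),q[:,1].max(),q.mean(0))
    m=(x>.34)&(x<.54)&(y<-.1)&(y>-.45)&(Z>.007)&(Z<.016); rect(m,"rim")
    for nm,c in(("c",(.455,-.165)),("b",(.435,-.30)),("a",(.42,-.37)),("mount",(.622,.160)),("big",(.729,-.138)),("red1",(.71,.01)),("green",(.53,-.029))):
        m=(np.hypot(x-c[0],y-c[1])<.045)&(Z>.022)&(Z<(.034 if nm!="big" else .05))
        if nm=="mount": m&=(x>.6)&(x<.645)
        if m.sum()>5:
            (cx,cy),r=cv2.minEnclosingCircle(W[m][:,:2].astype(np.float32)*1000); print("  ",nm,round(cx,1),round(cy,1),round(r,1),np.round(W[m].mean(0),4),m.sum())
E
python3 fit.py
python3 - <<'E'
import cv2
a=cv2.imread('pics/top0.png')[125:275,125:300]; cv2.imwrite('pics/crop0.png',cv2.resize(a,None,fx=4,fy=4,interpolation=cv2.INTER_CUBIC))
E
```

```text
top cabtop ((519.1055908203125, 211.25169372558594), (150.24989318847656, 306.4971618652344), 1.9261744022369385) 5481 z 0.1094
top binsrim ((709.9262084960938, 217.23240661621094), (132.14215087890625, 303.9810485839844), 1.963700294494629) 483 z 0.0732
top handle+rod ((494.4882507324219, 243.1548614501953), (21.893604278564453, 294.5799865722656), 5.861848831176758) 414 z 0.131
  line [-0.09913543  0.51877542] 0.09590459701019276 0.22542864442205268 [0.50306522 0.15847211]
  line [-0.10279899  0.51925948] 0.23091978150334846 0.3893936155192498 [0.48719877 0.31187775]
top rim ((439.0752868652344, -270.225341796875), (196.55824279785156, 314.8955993652344), 0.8924239277839661) 472 z 0.0099
   c 451.7 -171.5 20.3 [ 0.4523 -0.1708  0.0299] 124
   b 428.0 -309.1 20.3 [ 0.4291 -0.3087  0.0298] 125
   a 419.6 -358.7 33.7 [ 0.4198 -0.3698  0.0299] 134
   mount 626.2 170.0 28.6 [0.6217 0.1625 0.0273] 129
   big 729.6 -139.2 38.0 [ 0.728  -0.139   0.0441] 503
   red1 710.8 9.8 19.9 [0.7107 0.0097 0.0273] 132
   green 531.5 -29.3 19.9 [ 0.5313 -0.0294  0.0277] 131
scene cabtop ((522.988647460
[... 253 characters left out ...]
51751708984375, 173.81349182128906), (23.004274368286133, 162.0255584716797), 5.970184803009033) 185 z 0.1296
  line [-0.10062855  0.52512308] 0.09314390318889033 0.2202720280113817 [0.51004845 0.14980466]
scene rim ((439.08685302734375, -273.6356201171875), (301.61236572265625, 103.9423828125), 80.78927612304688) 715 z 0.0098
   c 456.3 -172.6 20.6 [ 0.4586 -0.1743  0.029 ] 139
   b 433.0 -309.1 21.0 [ 0.4353 -0.3119  0.0289] 177
   a 426.3 -359.8 33.6 [ 0.4264 -0.3728  0.0288] 215
   mount 612.7 151.7 29.5 [0.6138 0.1528 0.0272] 55
   big 733.0 -140.3 38.9 [ 0.7358 -0.1463  0.0416] 742
   red1 715.4 8.1 21.0 [0.7167 0.0059 0.0263] 129
   green 535.1 -30.3 21.2 [ 0.5378 -0.0334  0.0262] 109
```

View pics/crop0.png

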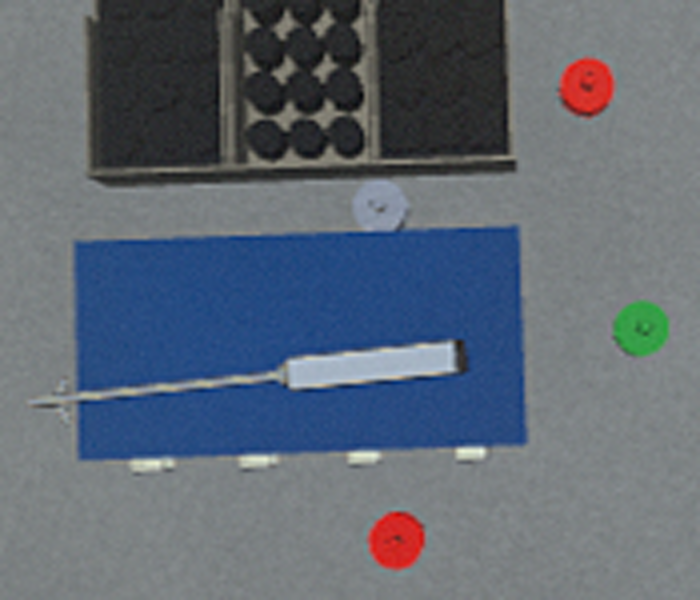

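The crop confirms it: the grey mount at crop (380,207) stands in the gap. The red ones, at (587,85) and (397,541), and the green one, at (641,328), are off the job. Next I'll go above the handle.

```bash
python3 - <<'E'
from h import *
s=st(); print(delta([.503,.175,.30],s), np.round(s["joint_pos"],1)); print(manip.camera_params("wrist"))
E
```

```text
{'clock': np.float64(0.9), 'position': array([0.258, 0.624, 0.196]), 'orientation': array([ 1.79993e+02, -1.00000e-03,  1.57550e+02]), 'wrist_force': array([ 0.214, -0.082,  1.279]), 'gripper_width': np.float64(1.004), 'grasp_force': np.float64(0.0)}
[-0.3981 -0.3212 -0.1037] [-69.2  26.8  -2.8  87.8   1.4  65.4  -4.7]
{'camera_matrix': array([[326.05894475,   0.        , 255.24703538],
       [  0.        , 326.05894475, 191.43025323],
       [  0.        ,   0.        ,   1.        ]]), 'rvec': array([-2.38848156, -1.59845292, -0.25010987]), 'tvec': array([-0.67679363, -0.03688322,  0.39246463])}
```

>>> {"op": "arm_command", "data": {"deltas": [[0.087,0,0,-0.05,0],[0.087,-0.398,-0.321,-0.104,1.078],[0.087,-0.398,-0.321,-0.104,1.078],[0.087,-0.398,-0.321,-0.104,1.078],[0.087,-0.398,-0.321,-0.104,1.078],[0.087,-0.398,-0.321,-0.104,1.078],[0.087,-0.398,-0.321,-0.104,1.078],[0.087,-0.398,-0.321,-0.104,1.078],[0.087,-0.398,-0.321,-0.104,1.078],[0.087,-0.398,-0.321,-0.104,1.078],[0.087,-0.398,-0.321,-0.104,1.078],[0.087,-0.398,-0.321,-0.104,1.078],[0.087,-0.398,-0.321,-0.104,1.078],[0.087,-0.398,-0.321,-0.104,1.078],[0.087,-0.398,-0.321,-0.104,1.078]]}}

```text
clock: 2.4
position: [0.5019, 0.1776, 0.2999]
orientation: [-179.9, -0.0, 96.0]
wrist_force: [0.0, -0.4, -0.0]
gripper_width: 0.998
grasp_force: 0.0
```

```bash
python3 - <<'E'
from h import *
s=st(); p,d,C=snap("wrist","w1.png"); W=cloud(d,C); np.savez("w1.npz",p=p,d=d,W=W); print(-C[1].T@C[2],C[1])
x,y,Z=W[...,0],W[...,1],W[...,2]
for r in manip.regions_of("wrist","rod")[:3]: print(r["score"],r["bbox"])
for lo,hi in((.08,.225),(.235,.42)):
    m=(Z>.122)&(Z<.145)&(x>.42)&(x<.6)&(y>lo)&(y<hi)
    q=W[m]
    if len(q)>5: print(len(q),np.polyfit(q[:,1],q[:,0],1),q.min(0),q.max(0),np.median(q,0),cv2.minAreaRect(q[:,:2].astype(np.float32)*1000))
print("cabz",np.nanmedian(Z[(Z>.1)&(Z<.12)]), proj([[.505,.157,.132],[.622,.162,.028]],C))
E
```

```text
{'clock': np.float64(2.4), 'position': array([0.502, 0.178, 0.3  ]), 'orientation': array([-1.79941e+02, -3.80000e-02,  9.60210e+01]), 'wrist_force': array([ 0.019, -0.353, -0.043]), 'gripper_width': np.float64(0.998), 'grasp_force': np.float64(0.0)}
[0.49337847 0.2630761  0.48896446] [[ 0.99441833  0.10550303 -0.00113605]
 [ 0.10085413 -0.94732705  0.30397354]
 [ 0.03099392 -0.30239143 -0.9526798 ]]
0.81 [245.0, 0.0, 21.7, 233.4]
2039 [-0.10257151  0.52169004] [0.48893305 0.09679056 0.12231426] [0.52213407 0.22480363 0.1351719 ] [0.50484837 0.16522121 0.13239799] ((505.262939453125, 161.31124877929688), (22.043792724609375, 128.04843139648438), 5.70416784286499)
585 [-0.10410903  0.52216884] [0.48401175 0.2352673  0.12200093] [0.49995885 0.34581439 0.12682189] [0.49150623 0.29433999 0.12425166] ((491.8406982421875, 290.55133056640625), (5.479104518890381, 110.56527709960938), 5.612361431121826)
cabz 0.11063091030007972 [[255.92175688 185.43712274]
 [336.30597394 169.81916305]]
```

View pics/w1.png

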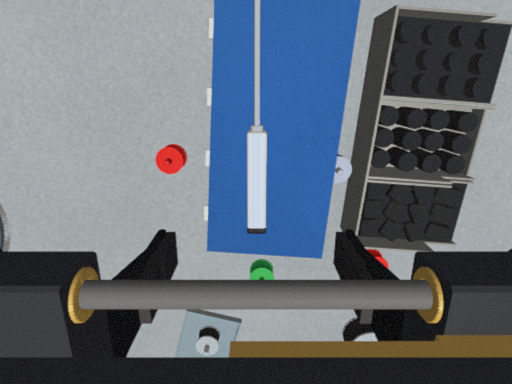

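The wrist picture shows the handle at (257,180), lying between the open fingers. The grey mount is at (340,168) in the gap. Descend and grip.

>>> {"op": "arm_command", "data": {"deltas": [[0.06,0.0093,0.0016,0.05,0],[0.06,0.0093,0.0016,0.1,0],[0.06,0.0093,0.0016,0.14,0],[0.06,0.0093,0.0016,0.165,0],[0.06,0.0093,0.0016,0.18,0],[0.06,0.0093,0.0016,0.1855,0],[0.06,0.0093,0.0016,0.1855,0],[0.02,0.0093,0.0016,0.1855,0],[0.01,0.0093,0.0016,0.1855,0],[0.01,0.0093,0.0016,0.1855,0],[0.01,0.0093,0.0016,0.1855,0],[0.01,0.0093,0.0016,0.1855,0],[0.01,0.0093,0.0016,0.1855,0]], "grip_force": 50}}

```text
clock: 3.8
position: [0.5037, 0.1847, 0.115]
orientation: [180.0, -0.0, 95.8]
wrist_force: [-0.1, -1.0, 0.1]
gripper_width: 0.226
grasp_force: 0.0
```

>>> {"op": "arm_command", "data": {"deltas": [[0.01,0,0,0,0],[0.01,0,0,0,0]]}}

```text
clock: 4.0
position: [0.5036, 0.1846, 0.1148]
orientation: [-180.0, -0.0, 95.8]
wrist_force: [-0.5, -0.3, -0.4]
gripper_width: 0.133
grasp_force: 0.0
```

```bash
python3 - <<'E'
from h import *
s=st(); p,d,C=snap("wrist","w2.png")
for n in("scene",): 
    p,d,C=snap(n); cv2.imwrite("pics/s2.png",cv2.resize(cv2.cvtColor(p[90:240,180:330],cv2.COLOR_RGB2BGR),None,fx=4,fy=4))
E
```

```text
{'clock': np.float64(4.0), 'position': array([0.504, 0.185, 0.115]), 'orientation': array([-1.8000e+02, -3.0000e-03,  9.5783e+01]), 'wrist_force': array([-0.467, -0.287, -0.416]), 'gripper_width': np.float64(0.133), 'grasp_force': np.float64(0.0)}
```

View pics/w2.png

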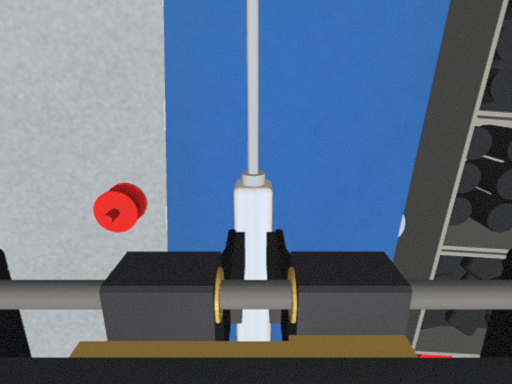

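The wrist picture shows the fingers at (232,250) and (280,250), overlapping the handle's edges. The opening reads below 22 mm with no force, so they may be above the handle. I'll check depths and the side view.

```bash
python3 - <<'E'
from h import *
s=st()
p,d,C=snap("wrist"); W=cloud(d,C)
for v in(200,235,250,265,330): print(v,[tuple(np.round(W[v,u],3)) for u in(226,236,240,256,272,276,286)])
E
```

```text
{'clock': np.float64(4.1), 'position': array([0.504, 0.185, 0.115]), 'orientation': array([-1.79997e+02, -3.00000e-03,  9.57880e+01]), 'wrist_force': array([0.287, 0.292, 0.378]), 'gripper_width': np.float64(0.123), 'grasp_force': np.float64(0.0)}
200 [(np.float64(0.484), np.float64(0.201), np.float64(0.11)), (np.float64(0.491), np.float64(0.21), np.float64(0.133)), (np.float64(0.493), np.float64(0.21), np.float64(0.133)), (np.float64(0.502), np.float64(0.211), np.float64(0.133)), (np.float64(0.511), np.float64(0.211), np.float64(0.13)), (np.float64(0.515), np.float64(0.205), np.float64(0.111)), (np.float64(0.521), np.float64(0.205), np.float64(0.112))]
235 [(np.float64(0.486), np.float64(0.177), np.float64(0.109)), (np.float64(0.493), np.float64(0.197), np.float64(0.15)), (np.float64(0.495), np.float64(0.195), np.float64(0.146)), (np.float64(0.504), np.float64(0.189), np.float64(0.132)), (np.float64(0.512), np.float64(0.197), np.float64(0.146)), (np.float64(0.513), np.float64(0.199), np.float64(0.15)), (np.float64(0.524), np.float64(0.181), np.float64(0.111))]
250 [(np.float64(0.489
[... 523 characters left out ...]
at64(0.496), np.float64(0.195), np.float64(0.177)), (np.float64(0.506), np.float64(0.17), np.float64(0.132)), (np.float64(0.51), np.float64(0.196), np.float64(0.176)), (np.float64(0.512), np.float64(0.197), np.float64(0.176)), (np.float64(0.516), np.float64(0.199), np.float64(0.179))]
330 [(np.float64(0.493), np.float64(0.191), np.float64(0.212)), (np.float64(0.498), np.float64(0.103), np.float64(0.11)), (np.float64(0.501), np.float64(0.122), np.float64(0.132)), (np.float64(0.511), np.float64(0.124), np.float64(0.133)), (np.float64(0.524), np.float64(0.106), np.float64(0.11)), (np.float64(0.527), np.float64(0.105), np.float64(0.11)), (np.float64(0.513), np.float64(0.196), np.float64(0.216))]
```

View pics/s2.png

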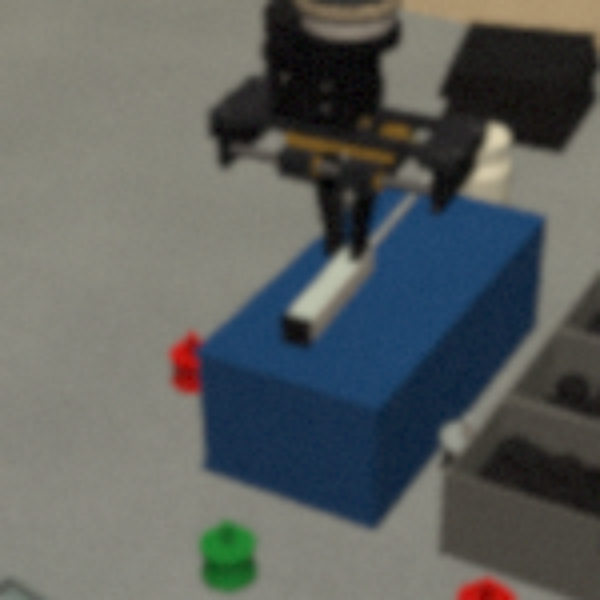

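```bash
python3 - <<'E'
from h import *
s=st(); c=manip.camera_params("wrist")
p,d,C=snap("wrist"); W=cloud(d,C)
g=p.max(2)
for u in(228,232,236,240,244,262,266,270,276,280):
    rows=[(v,int(g[v,u]),round(float(W[v,u,1]),3),round(float(W[v,u,2]),3)) for v in range(222,246,3)]
    print(u,rows)
E
```

```text
{'clock': np.float64(4.15), 'position': array([0.504, 0.185, 0.115]), 'orientation': array([-1.79995e+02, -4.00000e-03,  9.57860e+01]), 'wrist_force': array([-0.144, -0.401, -0.55 ]), 'gripper_width': np.float64(0.124), 'grasp_force': np.float64(0.0)}
228 [(222, 179, 0.186, 0.11), (225, 182, 0.185, 0.111), (228, 184, 0.182, 0.11), (231, 174, 0.18, 0.11), (234, 168, 0.178, 0.111), (237, 132, 0.176, 0.111), (240, 63, 0.196, 0.156), (243, 30, 0.196, 0.159)]
232 [(222, 182, 0.187, 0.11), (225, 182, 0.185, 0.111), (228, 178, 0.183, 0.111), (231, 21, 0.196, 0.144), (234, 0, 0.196, 0.148), (237, 20, 0.196, 0.151), (240, 24, 0.196, 0.155), (243, 32, 0.196, 0.158)]
236 [(222, 216, 0.196, 0.132), (225, 216, 0.194, 0.132), (228, 215, 0.192, 0.132), (231, 87, 0.196, 0.144), (234, 23, 0.196, 0.148), (237, 31, 0.196, 0.151), (240, 28, 0.196, 0.154), (243, 29, 0.195, 0.156)]
240 [(222, 246, 0.197, 0.133), (225, 245, 0.195, 0.133), (228, 245, 0.193, 0.132), (231, 213, 0.191, 0.132), (234, 34, 0.195, 0.144), (237, 35, 0.195, 0.149), (240, 32, 0.195, 0.151), (243, 29, 0.195, 0.154)]
244 [(222, 244, 0.
[... 532 characters left out ...]
144), (237, 57, 0.196, 0.148), (240, 52, 0.196, 0.151), (243, 55, 0.197, 0.156)]
270 [(222, 215, 0.198, 0.132), (225, 216, 0.196, 0.131), (228, 216, 0.194, 0.132), (231, 181, 0.192, 0.132), (234, 37, 0.197, 0.145), (237, 38, 0.197, 0.148), (240, 28, 0.197, 0.152), (243, 32, 0.197, 0.155)]
276 [(222, 185, 0.19, 0.11), (225, 182, 0.188, 0.111), (228, 179, 0.185, 0.11), (231, 24, 0.199, 0.145), (234, 22, 0.198, 0.148), (237, 22, 0.199, 0.152), (240, 25, 0.199, 0.155), (243, 28, 0.198, 0.158)]
280 [(222, 183, 0.19, 0.111), (225, 181, 0.188, 0.111), (228, 179, 0.186, 0.11), (231, 18, 0.199, 0.145), (234, 20, 0.199, 0.148), (237, 24, 0.199, 0.152), (240, 25, 0.198, 0.154), (243, 27, 0.199, 0.159)]
```

The fingers' lower edge measures about z = 0.144, above the handle top at 0.132, though the TCP reads 0.115. They closed to 11 mm without contact, so the real fingertips are about 28 mm higher than the reported TCP. I'll reopen, go down a provably safe 15 mm and measure again.

>>> {"op": "arm_command", "data": {"deltas": [[0.06,0,0,0,0],[0.06,0,0,0,0],[0.06,0,0,0,0],[0.06,0,0,0,0],[0.06,0,0,0,0],[0.06,0,0,0,0],[0.06,0,0,0,0],[0.06,0,0,0.005,0],[0.06,0,0,0.01,0],[0.06,0,0,0.015,0],[0.06,0,0,0.015,0]]}}

```text
clock: 5.3
position: [0.5029, 0.1844, 0.0988]
orientation: [-179.9, 0.0, 95.8]
wrist_force: [0.0, 0.5, -0.6]
gripper_width: 0.692
grasp_force: 0.0
```

```bash
cat > tips.py <<'E'
from h import *
s=st(); p,d,C=snap("wrist"); W=cloud(d,C); R=rpy(s["orientation"])
T=(W-s["position"])@R   # tool-frame points
g=p.max(2); v,u=np.mgrid[:384,:512]
m=(g<70)&(abs(T[...,0])<.03)&(abs(T[...,1])<.06)&(T[...,2]>-.06)&(T[...,2]<.0)&(v<300)
for sg in(-1,1):
    q=T[m&(np.sign(T[...,1])==sg)]
    if len(q): print("finger",sg,len(q),"tip z(tool)",np.round(np.percentile(q[:,2],[90,97,99.5]),4),"y",np.round(np.percentile(q[:,1],[2,98]),4),"x",np.round(np.percentile(q[:,0],[2,50,98]),4))
E
python3 tips.py
```

```text
{'clock': np.float64(5.3), 'position': array([0.503, 0.184, 0.099]), 'orientation': array([-1.79889e+02,  3.90000e-02,  9.57880e+01]), 'wrist_force': array([ 0.049,  0.549, -0.593]), 'gripper_width': np.float64(0.692), 'grasp_force': np.float64(0.0)}
finger -1 978 tip z(tool) [-0.0324 -0.0295 -0.0275] y [-0.0386 -0.0293] x [-0.0045  0.0111  0.0131]
finger 1 999 tip z(tool) [-0.0317 -0.0287 -0.0275] y [0.0303 0.0395] x [-0.0056  0.0111  0.0131]
```

The real fingertips are 27.5 mm short of the reported TCP, so I'll work with that offset. The tips are now at 0.1265; lowering another 12.5 mm puts them 3.5 mm above the cabinet top.

>>> {"op": "arm_command", "data": {"deltas": [[0.06,0.002,0,0.006,0],[0.06,0.002,0,0.01,0],[0.06,0.002,0,0.0125,0],[0.06,0.002,0,0.0125,0],[0.01,0.002,0,0.0125,0],[0.01,0.002,0,0.0125,0],[0.01,0.002,0,0.0125,0],[0.01,0.002,0,0.0125,0],[0.01,0.002,0,0.0125,0],[0.01,0.002,0,0.0125,0],[0.01,0.002,0,0.0125,0],[0.01,0.002,0,0.0125,0],[0.01,0.002,0,0.0125,0]], "grip_force": 55}}

```text
clock: 6.65
position: [0.5032, 0.1866, 0.0874]
orientation: [-180.0, -0.0, 95.8]
wrist_force: [-0.8, -0.2, 1.7]
gripper_width: 0.251
grasp_force: 55.0
```

>>> {"op": "arm_command", "data": {"deltas": [[0.01,0,0,-0.005,0],[0.01,0,0,-0.015,0],[0.01,0,0,-0.035,0],[0.01,0,0,-0.06,0],[0.01,0,0,-0.085,0],[0.01,0,0,-0.1,0],[0.01,0,0,-0.1,0],[0.01,0,0,-0.1,0]]}}

```text
clock: 7.45
position: [0.5032, 0.1866, 0.1873]
orientation: [180.0, -0.0, 95.8]
wrist_force: [-0.9, -0.2, -2.3]
gripper_width: 0.25
grasp_force: 55.0
```

```bash
python3 - <<'E'
from h import *
s=st()
W=np.load("w1.npz")["W"]; x,y,Z=W[...,0],W[...,1],W[...,2]
def edge(m,pct,name,y0=.16):
    xs=[];ys=[]
    for yy in np.arange(.09,.33,.01):
        q=x[m&(abs(y-yy)<.005)]
        if len(q)>5: xs.append(np.percentile(q,pct)); ys.append(yy)
    a=np.polyfit(ys,xs,1); r=np.array(xs)-np.polyval(a,ys); k=abs(r)<.003; a=np.polyfit(np.array(ys)[k],np.array(xs)[k],1)
    print(name,"x=%.4f at y=.16, deg %.2f"%(np.polyval(a,y0),np.degrees(np.arctan(a[0]))),k.sum(),len(xs))
edge((Z>.105)&(Z<.115)&(x>.45)&(x<.65),99.5,"cab back")
edge((Z>.068)&(Z<.08)&(x>.62)&(x<.7),0.5,"bins rim")
edge((Z>.02)&(Z<.066)&(x>.62)&(x<.7),50,"bins wall")
m=(Z>.1)&(Z<.115)&(x>.53)&(x<.59); print("cab -y end",np.percentile(y[m],.5), "bins -y end",np.percentile(y[(Z>.068)&(Z<.08)&(x>.63)&(x<.7)],.5))
m=(Z>.022)&(Z<.033)&(x>.598)&(x<.645)&(abs(y-.16)<.04); q=W[m]; print("mount",len(q),cv2.minEnclosingCircle(q[:,:2].astype(np.float32)*1000),q.min(0),q.max(0),np.median(q,0))
m=(Z>.034)&(Z<.055)&(x>.598)&(x<.645)&(abs(y-.16)<.04); q=W[m]; print("stud",len(q),np.median(q,0) if len(q) else 0)
p,d,C=snap("wrist"); W=cloud(d,C); R=rpy(s["orientation"]); T=(W-s["position"])@R
m=(p.min(2)>120)&(abs(T[...,1])<.02)&(T[...,0]>.02)&(T[...,2]<.0)&(d>0); q=T[m]
for lo,hi in((.01,.035),(.045,.09),(.09,.15)):
    k=q[(q[:,0]>lo)&(q[:,0]<hi)]; 
    if len(k)>10: print("rod tool frame",len(k),np.round(np.median(k,0),4),np.round(np.polyfit(k[:,0],k[:,1],1),4),np.round(np.polyfit(k[:,0],k[:,2],1),4))
for n in("top","scene"):
    p,d,C=snap(n); W=cloud(d,C); T=(W-s["position"])@R
    k=T[(T[...,0]>.19)&(T[...,0]<.22)&(abs(T[...,1])<.03)&(T[...,2]>-.06)&(T[...,2]<.08)]
    if len(k): print(n,"hook",len(k),np.round(k.min(0),3),np.round(k.max(0),3),np.round(np.median(k,0),4))
E
```

```text
{'clock': np.float64(7.45), 'position': array([0.503, 0.187, 0.187]), 'orientation': array([ 1.79989e+02, -1.50000e-02,  9.57880e+01]), 'wrist_force': array([-0.88 , -0.176, -2.297]), 'gripper_width': np.float64(0.25), 'grasp_force': np.float64(54.99)}
cab back x=0.5974 at y=.16, deg -1.96 24 24
bins rim x=0.6483 at y=.16, deg -2.00 24 24
bins wall x=0.6685 at y=.16, deg -0.48 4 24
cab -y end 0.06175651135035939 bins -y end 0.06562923951365107
mount 314 ((625.2030639648438, 163.11688232421875), 19.6472225189209) [0.61924037 0.14379975 0.02641736] [0.64356839 0.18274502 0.03156994] [0.63075865 0.16562323 0.02850925]
stud 48 [0.62247437 0.16340774 0.04576733]
rod tool frame 2732 [ 0.0301  0.0002 -0.046 ] [-0.0237  0.0009] [-4.2445  0.0457]
rod tool frame 1274 [ 0.0685  0.0002 -0.0366] [-0.0004  0.0002] [-0.0024 -0.0363]
rod tool frame 1075 [ 0.1059  0.0002 -0.0366] [-0.0067  0.0007] [ 0.005 -0.037]
top hook 45 [ 0.192 -0.02  -0.039] [0.209 0.012 0.048] [ 0.2024 -0.0041  0.0325]
scene hook 26 [ 0.194 -0.016  0.025] [0.206 0.018 0.049] [0.2018 0.0013 0.0445]
```

>>> {"op": "arm_command", "data": {"deltas": [[0.01,-0.01,0.005,0,0.003],[0.01,-0.03,0.0155,0,0.01],[0.01,-0.06,0.031,0,0.02],[0.01,-0.095,0.0487,0,0.03],[0.01,-0.13,0.0666,0,0.042],[0.01,-0.16,0.082,0,0.052],[0.01,-0.185,0.0949,0,0.06],[0.01,-0.2,0.1025,0,0.065],[0.01,-0.2052,0.1052,0,0.0663],[0.01,-0.2052,0.1052,0,0.0663],[0.01,-0.2052,0.1052,0,0.0663]]}}

```text
clock: 8.7
position: [0.6282, -0.0051, 0.187]
orientation: [-179.9, -0.1, 92.1]
wrist_force: [-0.1, 0.5, -1.7]
gripper_width: 0.249
grasp_force: 55.0
```

```bash
cat > rodchk.py <<'E'
from h import *
s=st(); R=rpy(s["orientation"])
p,d,C=snap("wrist","w3.png"); W=cloud(d,C); x,y,Z=W[...,0],W[...,1],W[...,2]; T=(W-s["position"])@R
m=(p.min(2)>110)&(abs(T[...,1])<.015)&(abs(T[...,2]+.0366)<.008); k=T[m&(T[...,0]>.05)&(T[...,0]<.2)]
print("rod",len(k),np.round(np.polyfit(k[:,0],k[:,1],1),4),np.round(np.polyfit(k[:,0],k[:,2],1),4),k[:,0].max())
a=(Z>.105)&(Z<.115)&(x>.45)&(x<.65); b=(Z>.068)&(Z<.08)&(x>.62)&(x<.7)
for yy in(.09,.13,.17,.21,.25):
    r=abs(y-yy)<.005; q=x[a&r]; w=x[b&r]; print(yy,len(q) and np.percentile(q,99.5),len(w) and np.percentile(w,.5))
m=(Z>.022)&(Z<.033)&(x>.6)&(x<.647)&(abs(y-.12)<.1); q=W[m]
if len(q)>20: print("mount",len(q),cv2.minEnclosingCircle(q[:,:2].astype(np.float32)*1000),np.median(q,0))
m=(Z>.038)&(Z<.052)&(x>.6)&(x<.647)&(abs(y-.12)<.1); q=W[m]; print("stud",len(q),np.median(q,0) if len(q) else 0)
print("foot est",s["position"]+R@np.array([.205,0,.046]))
E
python3 rodchk.py
```

```text
{'clock': np.float64(8.7), 'position': array([ 0.628, -0.005,  0.187]), 'orientation': array([-1.79936e+02, -7.30000e-02,  9.21110e+01]), 'wrist_force': array([-0.074,  0.49 , -1.749]), 'gripper_width': np.float64(0.249), 'grasp_force': np.float64(54.99)}
rod 2224 [-0.0045  0.0004] [-0.0004 -0.0364] 0.1206658240814198
0.09 0.6000091485460656 0.6507834144723912
0.13 0.5984052028904504 0.6493766224697822
0.17 0 0
0.21 0 0
0.25 0 0
mount 401 ((621.70849609375, 115.23924255371094), 49.262596130371094) [0.62984855 0.15308475 0.02861139]
stud 39 [0.60063161 0.07930678 0.04504004]
foot est [0.62055306 0.19978728 0.14123013]
```

View pics/w3.png

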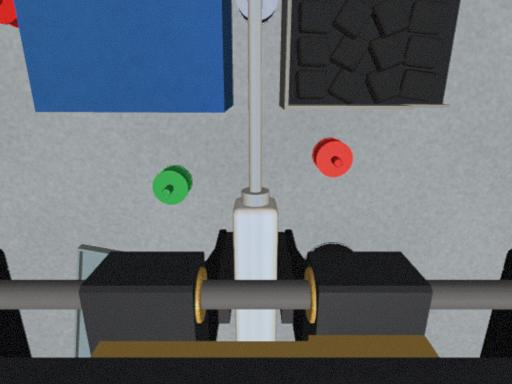

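The rod lines up over the gap in the wrist picture, at (255,100), with the mount beneath at (257,5). Lower the foot behind the mount.

>>> {"op": "arm_command", "data": {"deltas": [[0.01,0,0.0008,0.015,0],[0.01,0,0.0008,0.04,0],[0.01,0,0.0008,0.065,0],[0.01,0,0.0008,0.09,0],[0.01,0,0.0008,0.11,0],[0.01,0,0.0008,0.123,0],[0.01,0,0.0008,0.131,0],[0.01,0,0.0008,0.135,0],[0.01,0,0.0008,0.136,0],[0.01,0,0.0008,0.136,0]]}}

```text
clock: 9.75
position: [0.6302, -0.0069, 0.052]
orientation: [179.9, -0.0, 92.0]
wrist_force: [-0.2, -0.1, -1.9]
gripper_width: 0.248
grasp_force: 55.0
```

>>> {"op": "arm_command", "data": {"deltas": [[0.01,-0.005,-0.0005,0,0],[0.01,-0.012,-0.001,0,0],[0.01,-0.02,-0.001,0,0],[0.01,-0.03,-0.001,0,0],[0.01,-0.042,-0.001,0,0],[0.01,-0.054,-0.001,0,0],[0.01,-0.066,-0.001,0,0],[0.01,-0.078,-0.001,0,0],[0.01,-0.09,-0.001,0,0],[0.01,-0.102,-0.001,0,0]]}}

```text
clock: 10.75
position: [0.6321, -0.1099, 0.0513]
orientation: [-180.0, -0.0, 92.0]
wrist_force: [-0.3, -0.5, -1.5]
gripper_width: 0.245
grasp_force: 55.0
```

```bash
python3 rodchk.py
```

```text
{'clock': np.float64(10.75), 'position': array([ 0.632, -0.11 ,  0.051]), 'orientation': array([-1.79996e+02, -9.00000e-03,  9.19800e+01]), 'wrist_force': array([-0.314, -0.547, -1.482]), 'gripper_width': np.float64(0.245), 'grasp_force': np.float64(54.99)}
rod 2230 [-0.0044  0.0004] [-0.005  -0.0363] 0.12062066674424218
0.09 0 0
0.13 0 0
0.17 0 0
0.21 0 0
0.25 0 0
stud 0 0
foot est [0.62503511 0.09499472 0.00531491]
```

>>> {"op": "arm_command", "data": {"deltas": [[0.01,-0.006,0,0,0],[0.01,-0.016,0,0,0],[0.01,-0.028,0,0,0],[0.01,-0.04,0,0,0],[0.01,-0.052,0,0,0],[0.01,-0.064,0,0,0],[0.01,-0.076,0,0,0],[0.01,-0.088,0,0,0],[0.01,-0.1,0,0,0],[0.01,-0.109,0,0,0],[0.01,-0.115,0,0,0],[0.01,-0.118,0,0,0],[0.01,-0.118,0,0,0]]}}

```text
clock: 12.1
position: [0.6362, -0.2271, 0.0513]
orientation: [-180.0, 0.0, 92.0]
wrist_force: [0.2, 0.8, -1.9]
gripper_width: 0.25
grasp_force: 55.0
```

```bash
python3 - <<'E'
from h import *
s=st()
p,d,C=snap("top"); W=cloud(d,C); q=W[100:300,120:440]
a=cv2.cvtColor(p[100:290,130:430],cv2.COLOR_RGB2BGR); cv2.imwrite("pics/t4.png",cv2.resize(a,None,fx=2.6,fy=2.6,interpolation=cv2.INTER_CUBIC))
print(C[1].T@-C[2], [(r["score"],r["bbox"],np.round(np.nanmedian(W[r["region"]],0),3)) for r in manip.regions_of("top","mount")])
print(proj([[.63,-.045,.028]],C))
E
```

```text
{'clock': np.float64(12.1), 'position': array([ 0.636, -0.227,  0.051]), 'orientation': array([-1.79999e+02,  3.00000e-03,  9.19730e+01]), 'wrist_force': array([ 0.239,  0.806, -1.85 ]), 'gripper_width': np.float64(0.25), 'grasp_force': np.float64(54.99)}
[0.48083604 0.06613239 1.35785644] [(0.73, [219.1, 256.6, 10.1, 7.9], array([0.378, 0.15 , 0.028])), (0.69, [263.9, 138.3, 14.9, 16.8], array([0.708, 0.01 , 0.028])), (0.6, [278.1, 199.5, 13.9, 14.4], array([ 0.531, -0.03 ,  0.028])), (0.51, [284.3, 167.5, 11.8, 16.7], array([ 0.623, -0.046,  0.028]))]
[[289.83446797 173.10093234]]
```

View pics/t4.png

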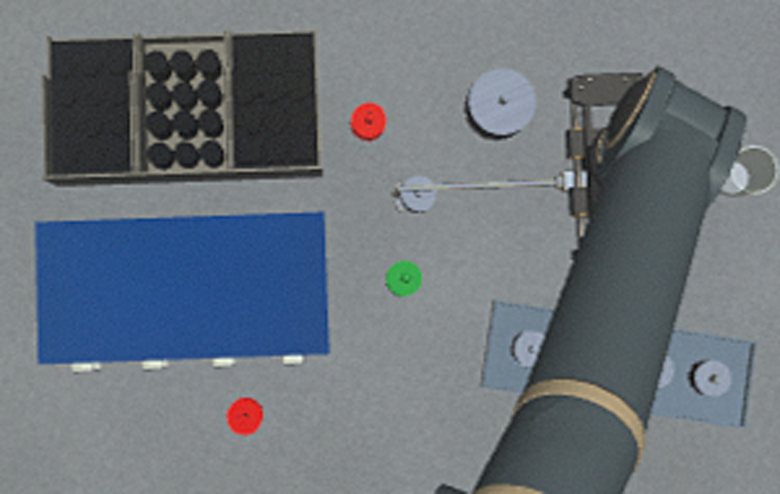

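The crop shows the mount out on the open bench at crop (416,194). The rod runs over it and the foot is beyond it at (398,190). Back off, lift, and return the rod.

>>> {"op": "arm_command", "data": {"deltas": [[0.01,0.006,0,0,0],[0.01,0.015,0,0,0],[0.01,0.02,0,0,0],[0.01,0.02,0,-0.01,0],[0.01,0.02,0,-0.03,0],[0.01,0.02,0,-0.055,0],[0.01,0.02,0,-0.085,0],[0.01,0.025,-0.001,-0.115,0],[0.01,0.04,-0.006,-0.132,-0.003],[0.01,0.065,-0.014,-0.138,-0.007],[0.01,0.1,-0.025,-0.138,-0.013],[0.01,0.14,-0.037,-0.138,-0.02],[0.01,0.18,-0.049,-0.138,-0.027],[0.01,0.22,-0.06,-0.138,-0.034],[0.01,0.26,-0.072,-0.138,-0.04],[0.01,0.3,-0.084,-0.138,-0.047],[0.01,0.34,-0.096,-0.138,-0.053],[0.01,0.375,-0.106,-0.138,-0.06],[0.01,0.4,-0.1135,-0.138,-0.064],[0.01,0.413,-0.117,-0.138,-0.0667]]}}

```text
clock: 14.2
position: [0.504, 0.1847, 0.1901]
orientation: [180.0, -0.1, 96.0]
wrist_force: [-0.9, -0.6, -1.9]
gripper_width: 0.248
grasp_force: 55.0
```

>>> {"op": "arm_command", "data": {"deltas": [[0.01,0.005,-0.001,0,0],[0.01,0.005,-0.001,0,0]]}}

```text
clock: 14.4
position: [0.5038, 0.1861, 0.1896]
orientation: [180.0, 0.0, 95.8]
wrist_force: [-1.6, 0.1, -1.9]
gripper_width: 0.248
grasp_force: 55.0
```

```bash
python3 - <<'E'
from h import *
s=st(); print(delta([.5032,.1866,.0874],s)); R=rpy(s["orientation"])
p,d,C=snap("wrist"); W=cloud(d,C); T=(W-s["position"])@R
m=(p.min(2)>110)&(abs(T[...,1])<.02)&(abs(T[...,2]+.0366)<.008); k=T[m&(T[...,0]>.05)&(T[...,0]<.2)]
print("rod",len(k),np.round(np.polyfit(k[:,0],k[:,1],1),4),np.round(np.polyfit(k[:,0],k[:,2],1),4))
p,d,C=snap("top"); W=cloud(d,C); x,y,Z=W[...,0],W[...,1],W[...,2]
q=W[(np.hypot(x-.625,y+.046)<.05)&(Z>.022)&(Z<.034)]; print("mount",cv2.minEnclosingCircle(q[:,:2].astype(np.float32)*1000),len(q),q.mean(0))
E
```

```text
{'clock': np.float64(14.4), 'position': array([0.504, 0.186, 0.19 ]), 'orientation': array([1.79968e+02, 2.10000e-02, 9.57780e+01]), 'wrist_force': array([-1.569,  0.081, -1.871]), 'gripper_width': np.float64(0.248), 'grasp_force': np.float64(54.99)}
[ 0.0006 -0.0006  0.1022]
rod 2224 [-0.0047  0.0005] [-0.0005 -0.0365]
mount ((627.745849609375, -45.75611877441406), 20.12390899658203) 128 [ 0.62730065 -0.04559943  0.02720688]
```

>>> {"op": "arm_command", "data": {"deltas": [[0.01,0,0,0.02,0],[0.01,0,0,0.05,0],[0.01,0,0,0.075,0],[0.01,0,0,0.09,0],[0.01,0,0,0.096,0],[0.01,0,0,0.099,0],[0.01,0,0,0.1005,0],[0.01,0,0,0.1015,0],[0.01,0,0,0.102,0],[0.01,0,0,0.102,0]]}}

```text
clock: 15.5
position: [0.5037, 0.187, 0.0878]
orientation: [180.0, -0.0, 95.8]
wrist_force: [-0.1, 0.2, -1.1]
gripper_width: 0.245
grasp_force: 55.0
```

>>> {"op": "arm_command", "data": {"deltas": [[0.01,0,0,0.0005,0],[0.01,0,0,0.0005,0],[0.055,0,0,0.0005,0],[0.055,0,0,0.0005,0],[0.055,0,0,0.0005,0],[0.055,0,0,0.0005,0],[0.055,0,0,0.0005,0],[0.055,0,0,0.0005,0],[0.055,0,0,-0.005,0],[0.055,0,0,-0.02,0],[0.055,0,0,-0.05,0],[0.07,0,0,-0.1,0],[0.07,0,0,-0.15,0],[0.07,0,0,-0.15,0]], "grip_force": 20}}

```text
clock: 16.9
position: [0.5079, 0.1882, 0.245]
orientation: [179.2, -0.3, 95.8]
wrist_force: [0.8, 0.3, -0.7]
gripper_width: 0.779
grasp_force: 0.0
```

```bash
python3 - <<'E'
from h import *
s=st()
p,d,C=snap("wrist"); W=cloud(d,C); x,y,Z=W[...,0],W[...,1],W[...,2]
q=W[(Z>.122)&(Z<.14)&(x>.42)&(x<.6)&(y>.08)&(y<.225)]; print("handle",cv2.minAreaRect(q[:,:2].astype(np.float32)*1000),np.median(q,0))
# view pose for mount & tray
print(delta([.60,-.09,.25],s), s["joint_pos"])
E
```

```text
{'clock': np.float64(16.9), 'position': array([0.508, 0.188, 0.245]), 'orientation': array([179.21 ,  -0.331,  95.785]), 'wrist_force': array([ 0.763,  0.284, -0.682]), 'gripper_width': np.float64(0.779), 'grasp_force': np.float64(0.0)}
handle ((506.67205810546875, 161.2802276611328), (21.406461715698242, 127.53837585449219), 6.016404628753662) [0.50643219 0.16616123 0.13244009]
[-0.2861  0.0636 -0.0058] [-40.40419331  11.45270785  18.47173331 103.98530051  -4.1049964
  64.34184809 -14.76763659]
```

>>> {"op": "arm_command", "data": {"deltas": [[0.07,-0.277,0.0745,-0.035,0.262],[0.07,-0.277,0.0745,-0.035,0.262],[0.07,-0.277,0.0745,-0.035,0.262],[0.07,-0.277,0.0745,-0.035,0.262],[0.07,-0.277,0.0745,-0.035,0.262],[0.07,-0.277,0.0745,-0.035,0.262],[0.07,-0.277,0.0745,-0.035,0.262],[0.07,-0.277,0.0745,-0.035,0.262],[0.07,-0.277,0.0745,-0.035,0.262],[0.07,-0.277,0.0745,-0.035,0.262]]}}

```text
clock: 17.95
position: [0.6052, -0.0792, 0.2716]
orientation: [-179.9, -0.0, 81.0]
wrist_force: [0.1, 0.5, 0.9]
gripper_width: 0.803
grasp_force: 0.0
```

```bash
cat > disc.py <<'E'
from h import *
def disc(W,p,c,zr=(.018,.040),r=.03,rad=.02):
    x,y,Z=W[...,0],W[...,1],W[...,2]
    m=(np.hypot(x-c[0],y-c[1])<r)&(Z>zr[0])&(Z<zr[1])&(p.max(2)>100)
    q=W[m]
    if len(q)<15: return None
    top=np.median(q[:,2]); q=q[abs(q[:,2]-top)<.004]
    (cx,cy),R=cv2.minEnclosingCircle(q[:,:2].astype(np.float32)*1000)
    mm=(np.hypot(x-c[0],y-c[1])<r)&(Z>top+.011)&(Z<top+.024); s=W[mm]
    return round(cx,1),round(cy,1),round(R,1),"top z %.4f"%top,len(q),"stud",np.round(np.median(s,0),4) if len(s) else None
E
python3 - <<'E'
from disc import *
s=st(); p,d,C=snap("wrist","w5.png"); W=cloud(d,C); print("mount",disc(W,p,(.626,-.046)))
for r in manip.regions_of("wrist","mount"): print(r["score"],r["bbox"],np.round(np.nanmedian(W[r["region"]],0),3))
p,d,C=snap("top"); print("top",disc(cloud(d,C),p,(.626,-.046)))
p,d,C=snap("scene"); print("scene",disc(cloud(d,C),p,(.628,-.048)))
E
python3 tips.py
```

```text
{'clock': np.float64(17.95), 'position': array([ 0.605, -0.079,  0.272]), 'orientation': array([-1.79918e+02, -4.60000e-02,  8.09630e+01]), 'wrist_force': array([0.119, 0.502, 0.862]), 'gripper_width': np.float64(0.803), 'grasp_force': np.float64(0.0)}
mount (629.9, -45.8, 20.0, 'top z 0.0286', 691, 'stud', array([ 0.6297, -0.0453,  0.0468]))
0.95 [255.3, 113.0, 30.8, 27.9] [ 0.63  -0.045  0.029]
0.89 [311.5, 53.0, 34.4, 35.7] [0.711 0.01  0.029]
0.78 [21.5, 0.1, 45.8, 17.0] [0.384 0.137 0.028]
0.76 [181.4, 107.3, 33.2, 32.1] [ 0.537 -0.027  0.029]
top (627.4, -45.5, 19.8, 'top z 0.0275', 118, 'stud', array([ 0.6282, -0.047 ,  0.0444]))
scene (633.1, -46.7, 21.1, 'top z 0.0264', 116, 'stud', array([ 0.6319, -0.0491,  0.0436]))
{'clock': np.float64(18.15), 'position': array([ 0.606, -0.08 ,  0.272]), 'orientation': array([-1.79991e+02, -2.30000e-02,  8.08840e+01]), 'wrist_force': array([-0.585,  0.263,  0.269]), 'gripper_width': np.float64(0.803), 'grasp_force': np.float64(0.0)}
finger -1 1087 tip z(tool) [-0.0319 -0.0292 -0.0273] y [-0.0443 -0.0347] x [-0.0054  0.0111  0.0131]
finger 1 1091 tip z(tool) [-0.031  -0.0284 -0.0269] y [0.0349 0.0439] x [-0.0058  0.011   0.0132]
```

View pics/w5.png

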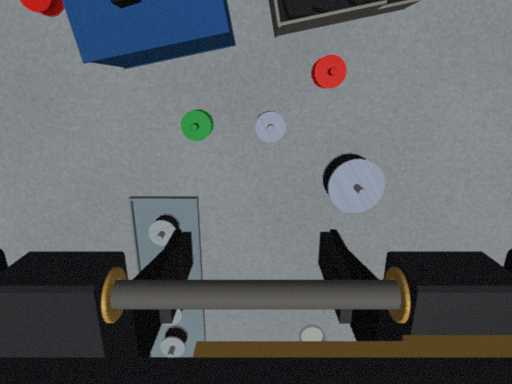

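The wrist picture shows the grey mount upright at (270,127), clear of the green one at (197,125) and the red at (330,71). The measurements agree: top at z ≈ 0.028, centre (0.630, -0.046).

```bash
python3 - <<'E'
from h import *
s=st(); print(delta([.630,-.0456,-.014],s))
p,d,C=snap("wrist"); W=cloud(d,C); T=(W-s["position"])@rpy(s["orientation"])
for v,u in((295,255),(350,300),(270,60),(270,200),(315,345),(345,255)): print(v,u,np.round(T[v,u],3))
E
```

```text
{'clock': np.float64(18.2), 'position': array([ 0.606, -0.081,  0.272]), 'orientation': array([ 1.79998e+02, -1.50000e-02,  8.08640e+01]), 'wrist_force': array([ 0.123,  0.489, -0.843]), 'gripper_width': np.float64(0.802), 'grasp_force': np.float64(0.0)}
[0.0383 0.0185 0.2864]
295 255 [ 0.032 -0.    -0.113]
350 300 [ 0.025  0.011 -0.125]
270 60 [ 0.039 -0.053 -0.111]
270 200 [-0.187 -0.087  0.261]
315 345 [-0.004  0.037 -0.075]
345 255 [ 0.025 -0.    -0.124]
```

>>> {"op": "arm_command", "data": {"deltas": [[0.07,0.038,0.0185,0.04,0],[0.07,0.038,0.0185,0.09,0],[0.07,0.038,0.0185,0.14,0],[0.07,0.038,0.0185,0.185,0],[0.07,0.038,0.0185,0.215,0],[0.07,0.038,0.0185,0.235,0],[0.07,0.038,0.0185,0.235,0],[0.07,0.038,0.0185,0.235,0]]}}

```text
clock: 19.05
position: [0.6304, -0.0468, 0.0378]
orientation: [180.0, 0.0, 80.8]
wrist_force: [0.4, 0.3, 0.2]
gripper_width: 0.803
grasp_force: 0.0
```

```bash
python3 - <<'E'
from disc import *
s=st(); p,d,C=snap("wrist"); W=cloud(d,C); r=disc(W,p,(.63,-.0456)); print("mount",r)
if r: print(delta([r[0]/1e3,r[1]/1e3,-.014],s))
E
python3 tips.py
```

```text
{'clock': np.float64(19.05), 'position': array([ 0.63 , -0.047,  0.038]), 'orientation': array([1.79968e+02, 5.00000e-03, 8.08010e+01]), 'wrist_force': array([0.44 , 0.278, 0.164]), 'gripper_width': np.float64(0.803), 'grasp_force': np.float64(0.0)}
mount (630.1, -45.9, 20.3, 'top z 0.0286', 2420, 'stud', array([ 0.6299, -0.0445,  0.0462]))
[ 0.0008 -0.0005  0.0518]
{'clock': np.float64(19.1), 'position': array([ 0.631, -0.047,  0.039]), 'orientation': array([ 1.79867e+02, -1.70000e-02,  8.07980e+01]), 'wrist_force': array([ 0.603, -0.026, -0.432]), 'gripper_width': np.float64(0.806), 'grasp_force': np.float64(0.0)}
finger -1 1068 tip z(tool) [-0.0319 -0.029  -0.0276] y [-0.0442 -0.0347] x [-0.0052  0.0111  0.0132]
finger 1 1092 tip z(tool) [-0.0314 -0.0284 -0.0271] y [0.0349 0.044 ] x [-0.0058  0.0111  0.0132]
```

>>> {"op": "arm_command", "data": {"deltas": [[0.07,0.001,0,0.02,0],[0.07,0.001,0,0.038,0],[0.07,0.001,0,0.047,0],[0.07,0.001,0,0.052,0],[0.07,0.001,0,0.052,0],[0.05,0.001,0,0.052,0],[0.042,0.001,0,0.052,0],[0.036,0.001,0,0.052,0],[0.03,0.001,0,0.052,0],[0.03,0.001,0,0.052,0],[0.03,0.001,0,0.052,0],[0.03,0.001,0,0.052,0]], "grip_force": 20}}

```text
clock: 20.35
position: [0.6302, -0.0457, -0.0145]
orientation: [180.0, -0.0, 80.8]
wrist_force: [-0.7, 0.6, 2.7]
gripper_width: 0.454
grasp_force: 20.0
```

>>> {"op": "arm_command", "data": {"deltas": [[0.03,0,0,-0.005,0],[0.03,0,0,-0.02,0],[0.03,0,0,-0.05,0],[0.03,0,0,-0.09,0],[0.03,-0.02,-0.0105,-0.13,0],[0.03,-0.05,-0.026,-0.17,0],[0.03,-0.085,-0.044,-0.2,0],[0.03,-0.12,-0.063,-0.225,0],[0.03,-0.155,-0.081,-0.235,0],[0.03,-0.19,-0.099,-0.235,0],[0.03,-0.225,-0.117,-0.235,0],[0.03,-0.25,-0.13,-0.235,0],[0.03,-0.27,-0.141,-0.235,0],[0.03,-0.281,-0.147,-0.235,0],[0.03,-0.281,-0.147,-0.235,0],[0.03,-0.281,-0.147,-0.235,0]]}}

```text
clock: 21.95
position: [0.4409, -0.2987, 0.2206]
orientation: [180.0, -0.0, 80.9]
wrist_force: [0.3, 0.4, -0.6]
gripper_width: 0.449
grasp_force: 20.0
```

```bash
cat > tray.py <<'E'
from disc import *
s=st(); p,d,C=snap("wrist","w6.png"); W=cloud(d,C); x,y,Z=W[...,0],W[...,1],W[...,2]
for n,c in(("c",(.4555,-.172)),("b",(.433,-.309)),("a",(.422,-.375))): print(n,disc(W,p,c,zr=(.024,.04)))
T=(W-s["position"])@rpy(s["orientation"])
m=(abs(T[...,1])<.025)&(abs(T[...,0])<.03)&(T[...,2]<.03)&(T[...,2]>-.06)&(p.max(2)>100); q=T[m]; print("held",len(q),np.round(q.min(0),3),np.round(q.max(0),3),np.round(np.median(q,0),4))
m=(abs(x-.441)<.02)&(abs(y+.235)<.02); print("floor z at place",np.nanmedian(Z[m]))
print([ (np.round(r["score"],2),r["bbox"]) for r in manip.look_for("wrist","mount")])
E
python3 tray.py
```

```text
{'clock': np.float64(21.95), 'position': array([ 0.441, -0.299,  0.221]), 'orientation': array([ 1.79962e+02, -4.80000e-02,  8.08560e+01]), 'wrist_force': array([ 0.279,  0.356, -0.571]), 'gripper_width': np.float64(0.449), 'grasp_force': np.float64(20.0)}
c (454.2, -170.6, 20.0, 'top z 0.0316', 1128, 'stud', array([ 0.4543, -0.171 ,  0.0498]))
b (431.0, -308.7, 20.1, 'top z 0.0317', 795, 'stud', array([ 0.431 , -0.3079,  0.0495]))
a (419.1, -357.4, 13.8, 'top z 0.0315', 63, 'stud', None)
held 3279 [-0.009 -0.02  -0.059] [ 0.02   0.02  -0.014] [ 0.0062  0.0003 -0.043 ]
floor z at place 0.0036282235500703012
[(np.float64(0.6), [218.2, 211.9, 75.9, 66.5])]
```

View pics/w6.png

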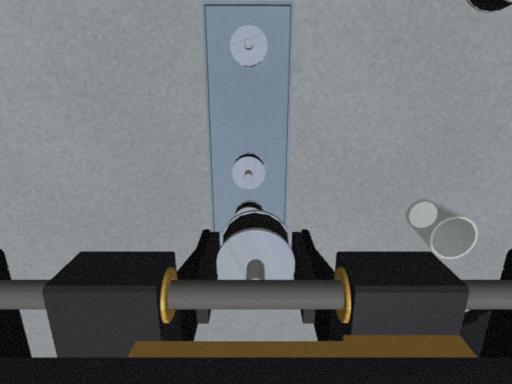

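The wrist picture shows the empty place at (248,110), between row_c at (248,46) and row_b at (248,172). The held mount is at (256,255), stud towards the gripper. I'll refine the place and the held offset.

```bash
python3 - <<'E'
from disc import *
s=st(); p,d,C=snap("wrist"); W=cloud(d,C); T=(W-s["position"])@rpy(s["orientation"]); x,y,Z=W[...,0],W[...,1],W[...,2]
m=(abs(T[...,2]+.043)<.003)&(p.max(2)>90)&(abs(T[...,1])<.022)&(abs(T[...,0])<.035); q=T[m]
print("held top disc",len(q),cv2.minEnclosingCircle(q[:,:2].astype(np.float32)*1000),np.median(q[:,2]))
m=(T[...,2]<-.05)&(T[...,2]>-.064)&(p.max(2)>90)&(abs(T[...,1])<.012)&(abs(T[...,0])<.02); print("stud",m.sum(),np.median(T[m],0))
th=np.radians(-9.3); ex=np.array([np.cos(th),np.sin(th)]); ey=np.array([-np.sin(th),np.cos(th)])
o=np.array([.4426,-.2396]); a=(W[...,:2]-o)@ex; b=(W[...,:2]-o)@ey
for lo in(-.08,-.05,-.02,.02,.05,.09):
    m=(b>lo)&(b<lo+.03)&(Z>.0085)&(Z<.016)&(abs(abs(a)-.05)<.012); L=a[m&(a<0)];Rr=a[m&(a>0)]
    print(lo,len(L),len(Rr),np.round([np.median(L),np.median(Rr),(np.median(L)+np.median(Rr))/2],4) if len(L)and len(Rr) else '')
m=(abs(a)<.04)&(Z>.0085)&(Z<.016)&(b>.09)&(b<.14); print("end rim b",m.sum(),np.median(b[m]) if m.any() else 0)
for n,c in(("c",(.4543,-.171)),("b",(.431,-.3083))): v=np.array(c)-o; print(n,v@ex,v@ey)
E
```

```text
{'clock': np.float64(22.05), 'position': array([ 0.441, -0.298,  0.22 ]), 'orientation': array([ 1.79994e+02, -3.80000e-02,  8.09530e+01]), 'wrist_force': array([-0.464,  0.168, -0.124]), 'gripper_width': np.float64(0.45), 'grasp_force': np.float64(20.0)}
held top disc 3059 ((0.05519874766469002, -0.3348561227321625), 20.486553192138672) -0.0430489281217049
stud 41 [ 0.00370089 -0.00017999 -0.06021334]
-0.08 70 68 [-0.0487  0.0477 -0.0005]
-0.05 71 70 [-0.0489  0.0477 -0.0006]
-0.02 75 69 [-0.049   0.0477 -0.0006]
0.02 85 80 [-0.0492  0.0475 -0.0009]
0.05 93 87 [-0.0492  0.0474 -0.0009]
0.09 116 111 [-0.0486  0.0468 -0.0009]
end rim b 289 0.1140727507467425
c 0.00046018975426905987 0.0695890668524163
b -0.0003453438005180511 -0.06967159204194666
```

>>> {"op": "arm_command", "data": {"deltas": [[0.03,0.02,-0.0027,0,0],[0.03,0.045,-0.006,0.01,0],[0.03,0.0578,-0.0078,0.04,0],[0.03,0.0578,-0.0078,0.08,0],[0.03,0.0578,-0.0078,0.12,0],[0.03,0.0578,-0.0078,0.155,0],[0.03,0.0578,-0.0078,0.18,0],[0.03,0.0578,-0.0078,0.19,0],[0.03,0.0578,-0.0078,0.19,0],[0.03,0.0578,-0.0078,0.19,0]]}}

```text
clock: 23.1
position: [0.4427, -0.2415, 0.0312]
orientation: [179.9, 0.0, 80.8]
wrist_force: [-0.1, -0.5, -0.3]
gripper_width: 0.449
grasp_force: 20.0
```

```bash
python3 - <<'E'
from disc import *
s=st(); print(delta([.4424,-.2398,-.0115],s))
p,d,C=snap("wrist"); W=cloud(d,C); print("c",disc(W,p,(.4543,-.171),zr=(.024,.04)))
s=st(); print(delta([.4424,-.2398,-.0115],s))
E
```

```text
{'clock': np.float64(23.1), 'position': array([ 0.443, -0.242,  0.031]), 'orientation': array([1.79904e+02, 1.70000e-02, 8.08240e+01]), 'wrist_force': array([-0.122, -0.514, -0.296]), 'gripper_width': np.float64(0.449), 'grasp_force': np.float64(20.0)}
[ 0.0017 -0.0006  0.0427]
c (454.2, -170.8, 20.0, 'top z 0.0316', 3747, 'stud', array([ 0.4543, -0.1705,  0.0496]))
{'clock': np.float64(23.15), 'position': array([ 0.443, -0.242,  0.032]), 'orientation': array([1.79849e+02, 2.50000e-02, 8.08170e+01]), 'wrist_force': array([ 0.208, -0.283,  0.396]), 'gripper_width': np.float64(0.451), 'grasp_force': np.float64(20.0)}
[ 0.0018 -0.0009  0.0431]
```

>>> {"op": "arm_command", "data": {"deltas": [[0.03,0.0017,-0.0007,0.012,0],[0.03,0.0017,-0.0007,0.024,0],[0.03,0.0017,-0.0007,0.033,0],[0.03,0.0017,-0.0007,0.038,0],[0.03,0.0017,-0.0007,0.04,0],[0.03,0.0017,-0.0007,0.041,0],[0.03,0.0017,-0.0007,0.042,0],[0.03,0.0017,-0.0007,0.042,0]]}}

```text
clock: 23.95
position: [0.4414, -0.2397, -0.0115]
orientation: [180.0, 0.0, 80.8]
wrist_force: [0.1, -0.1, -1.5]
gripper_width: 0.454
grasp_force: 20.0
```

>>> {"op": "arm_command", "data": {"deltas": [[0.03,0,0.0008,0,0],[0.03,0,0.0008,0.0003,0],[0.03,0,0.0008,0.0003,0]]}}

```text
clock: 24.25
position: [0.4422, -0.2397, -0.0115]
orientation: [180.0, -0.0, 80.8]
wrist_force: [-0.8, 1.6, 4.5]
gripper_width: 0.453
grasp_force: 20.0
```

>>> {"op": "arm_command", "data": {"deltas": [[0.043,0,0,0,0],[0.046,0,0,0,0],[0.05,0,0,0,0],[0.052,0,0,0,0],[0.052,0,0,0,0],[0.052,0,0,0,0],[0.052,0,0,-0.01,0],[0.052,0,0,-0.03,0],[0.052,0,0,-0.06,0],[0.06,0,0,-0.1,0],[0.06,-0.02,0,-0.15,0],[0.06,-0.045,0,-0.2,0],[0.06,-0.06,0,-0.23,0],[0.06,-0.06,0,-0.23,0],[0.06,-0.06,0,-0.23,0]]}}

```text
clock: 25.75
position: [0.4324, -0.2992, 0.219]
orientation: [179.9, -0.0, 80.7]
wrist_force: [0.4, 0.4, 0.2]
gripper_width: 0.687
grasp_force: 0.0
```

```bash
python3 - <<'E'
from disc import *
s=st(); p,d,C=snap("wrist","w7.png"); W=cloud(d,C)
r={}
for n,c in(("c",(.4543,-.171)),("new",(.4424,-.2397)),("b",(.431,-.3083))):
    r[n]=disc(W,p,c,zr=(.024,.04)); print(n,r[n])
p,d,C=snap("top"); W=cloud(d,C); x,y,Z=W[...,0],W[...,1],W[...,2]
q=W[(Z>.124)&(Z<.145)&(x>.42)&(x<.6)&(y>.05)&(y<.42)]; print("rod",cv2.minAreaRect(q[:,:2].astype(np.float32)*1000))
for n,c in(("red1",(.7107,.0097)),("green",(.5313,-.0294)),("big",(.729,-.139))): print(n,disc(W,p,c,zr=(.018,.06),r=.04))
E
```

```text
{'clock': np.float64(25.75), 'position': array([ 0.432, -0.299,  0.219]), 'orientation': array([ 1.79876e+02, -1.60000e-02,  8.07380e+01]), 'wrist_force': array([0.413, 0.441, 0.227]), 'gripper_width': np.float64(0.687), 'grasp_force': np.float64(0.0)}
c (454.2, -170.6, 20.0, 'top z 0.0317', 1137, 'stud', array([ 0.4542, -0.1712,  0.0494]))
new (442.2, -239.8, 20.0, 'top z 0.0316', 957, 'stud', array([ 0.4424, -0.2397,  0.0497]))
b (430.9, -308.5, 20.0, 'top z 0.0316', 807, 'stud', array([ 0.4309, -0.3076,  0.0493]))
rod ((495.8353576660156, 245.21495056152344), (21.98613929748535, 296.70074462890625), 5.979320526123047)
red1 (710.6, 9.8, 19.8, 'top z 0.0280', 108, 'stud', array([0.7107, 0.0103, 0.0458]))
green (531.7, -29.4, 19.9, 'top z 0.0275', 110, 'stud', array([ 0.5314, -0.0289,  0.0445]))
big (729.0, -139.8, 37.5, 'top z 0.0441', 427, 'stud', array([ 0.7269, -0.1381,  0.0633]))
```

View pics/w7.png

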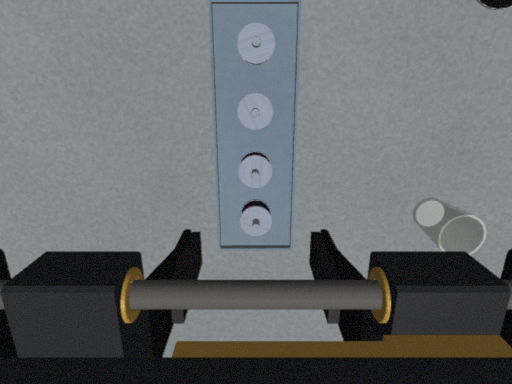

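The picture shows the mount standing stud up at (255,110), in line with the others at (256,43), (255,171) and (256,220). The rod is back on the cabinet and the bystanders measured are where they were.

```bash
python3 -c "
from bench import manip
print(manip.job_done())"
```

```text
the job is handed in; nothing more can be done
None
```

The mount was hooked out of the gap and now stands stud up in the empty place of its row, within about 1 mm of line; the rod is back on top of the cabinet, and the job was handed in at about 26 s.

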